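Unstack the lidded pots into their holders

TASK

Take the stack of lidded pots on the worktop apart from the top down, one pot at a time, and set each one upright and fully down in the dark wooden holder of its size: the smallest pot in the smallest holder, and so on up to the largest. Set them down gently without dropping or toppling any, and leave the kitchen timer and the tin where they stand.

Things in the scene. Friction and masses are not known exactly. Their poses are not given: they have to be found in the camera images.
- pot_a: largest pot: round, closed, upright, white ceramic with a flat wooden lid fixed to it, diameter 68 mm, lid diameter 62 mm, height 44 mm with the lid, straight sides; the lid is the top 8 mm; bottom of the stack at the start (the pots just stand on one another, roughly centred). Loose. Origin: centre of its underside, z up.
- pot_b: second largest pot: round, closed, upright, white ceramic with a flat wooden lid fixed to it, diameter 54 mm, lid diameter 48 mm, height 40 mm with the lid, straight sides; the lid is the top 8 mm; second from the bottom at the start (the pots just stand on one another, roughly centred). Loose. Origin: centre of its underside, z up.
- pot_c: second smallest pot: round, closed, upright, white ceramic with a flat wooden lid fixed to it, diameter 40 mm, lid diameter 34 mm, height 36 mm with the lid, straight sides; the lid is the top 8 mm; third from the bottom at the start (the pots just stand on one another, roughly centred). Loose. Origin: centre of its underside, z up.
- pot_d: smallest pot: round, closed, upright, white ceramic with a flat wooden lid fixed to it, diameter 26 mm, lid diameter 20 mm, height 34 mm with the lid, straight sides; the lid is the top 8 mm; top of the stack at the start (the pots just stand on one another, roughly centred). Loose. Origin: centre of its underside, z up.
- holder_a: largest holder, for the largest pot: round dark wooden coaster with a raised rim, outer diameter 90 mm, rim 10 mm high above the worktop, inner diameter 80 mm, flat inner floor 4 mm above the worktop. Fixed to the worktop. Origin: centre of its underside (on the worktop), z up.
- holder_b: second largest holder, for the second largest pot: round dark wooden coaster with a raised rim, outer diameter 76 mm, rim 10 mm high above the worktop, inner diameter 66 mm, flat inner floor 4 mm above the worktop. Fixed to the worktop. Origin: centre of its underside (on the worktop), z up.
- holder_c: second smallest holder, for the second smallest pot: round dark wooden coaster with a raised rim, outer diameter 62 mm, rim 10 mm high above the worktop, inner diameter 52 mm, flat inner floor 4 mm above the worktop. Fixed to the worktop. Origin: centre of its underside (on the worktop), z up.
- holder_d: smallest holder, for the smallest pot: round dark wooden coaster with a raised rim, outer diameter 48 mm, rim 10 mm high above the worktop, inner diameter 38 mm, flat inner floor 4 mm above the worktop. Fixed to the worktop. Origin: centre of its underside (on the worktop), z up.
- egg_timer: bystander: white and green kitchen timer with a domed top, 59 mm across, 52 mm high, loose. Origin: centre of its underside.
- tin: bystander: short green food tin, 75 mm across, 58 mm high, loose. Origin: centre of its underside.

How it is judged:
By the outcome, as a careful person would: the job done as asked, in the order asked, and still so for the second after the job is handed in, with the robot touching nothing.
It also fails if it takes over 112 s, if anything falls off the work surface, if the arm or the gripper's body presses on something with over 40 N, if the wrist force passes 120 N, or if a joint passes its speed limit or range.

ROBOT

A 6-joint arm with a two-finger parallel gripper is mounted at the origin on a cart in front of the work surface, level with it; the furniture and walls round the work are solid. World frame = base frame: x ahead of the robot, y to its left, z up, the work surface at z = 0. Lengths are in m, angles in degrees, forces in N, time in s.
With the tool pointing down it reaches from about 0.35 to 0.85 m from the base axis. Payload 8.1 kg.
Tool frame: the origin (TCP) lies at the very end of the fingers, on their centre line; the grasp point (between the pads) lies 19 mm behind it (robot.grip_depth is the distance from the TCP to the grasp point, in m); z points along the fingers, y is the line along which they close (so a half turn about z gives the same grasp; the last joint's range is limited). The gripper opens to 93 mm and grips with 3 to 60 N. Pads are 15 mm wide; open, the fingers measure 128 mm over their backs; the gripper's body (75 mm by 188 mm) begins 65 mm behind the grasp point.
Start: joints at [-78.69, 7.471, 85.268, -0, 87.261, -4.893], TCP at [0.167, -0.576, 0.219] pointing down, gripper open.
Joint ranges: [-169.43, 169.43], [-51.17, 129.36], [1.28, 143.12], [-76.62, 256.62], [0, 156.53], [-152.29, 152.29]. Speed limits (degrees/s): [136.94, 136.94, 159.86, 180, 180, 180].

INTERFACE

Orientations are given as [roll, pitch, yaw] about the fixed x, y, z axes, in that order (R = Rz(yaw) Ry(pitch) Rx(roll)).
In Python, from cell import readout, cams, robot gives the robot as it stands.
- The arm moves only by the shell command python3 -m handwheel 'ROWS'. ROWS is JSON, a list of rows, each a list of 7 numbers: the opening, from 0 (shut) to 1 (fully open), then the shift along the tool's x, y, z in cm, then the turn, a rotation vector about the tool's x, y, z in degrees. In form: [[claw, tx, ty, tz, wx, wy, wz], ...]. A call has exactly 5 rows; each row shifts and turns the commanded pose from where the row before left it, along the tool's axes as they then stand; what a row does not reach is not made up. A row lasts 1/12 s, in which the tool goes at most 41.7 mm and 7.16 degrees, less where a joint would pass 70% of its speed; a pose out of reach is approached as far as the arm can. A call with a gripper value outside its range is refused whole. The fingers move at their own pace and stop on an object; the grip force is fixed at half the most. Time passes only in rows, so rows that do not move let the fingers close, or fill a call up. It gives the time, the measured TCP pose, the force, the opening and the grip force at its end, in the units of the state.
- readout.read_state(): the state, without advancing time (a new reading comes with each control period).
- cams.camera(name): name is "side" or "top" or "wrist"; returns a dict with "color" (384x512x3 uint8, red, green, blue), "intrinsics" (3x3 intrinsics, pixels), "T" (4x4, takes a point from camera to world coordinates). Camera axes: x right, y down, z forward; pixel columns grow to the right and rows downward; lengths in m; the calibration is good to about 2 mm. A picture is of the moment at which its call begins. There is no depth.
- robot.hand_in(): hands the job in; it is judged then, once.
The state is a dict: "t": time; "joint_positions": joint angles; "joint_velocities": joint speeds; "effort": joint torques, N m; "tool_pos": TCP position; "tcp_rot": TCP orientation; "contact_force": force on the tool from outside, world axes, zero at the start; "moment": the same for the moment, N m; "opening": finger opening in m; "grasp_force": force on a finger pad.
Only numpy, scipy, OpenCV 4.12 (cv2) and the standard library are available. Lean on these libraries where they do the work, as an engineer would, in place of code of your own. Each camera call takes 0.05 s, during which the arm holds its last target. There are 200 camera calls.

## Working session

There is one attempt and no reset: what is moved stays moved. The work goes in short steps, Python scripts to look and compute and a shell command to move; the robot and the scene stay as the last step left them, time stands still between calls to the robot, and variables do not carry over. Pictures are saved under pics/ and viewed, at most 14 in all, crops included, and the job is handed in when it is done.

```bash
ls; mkdir -p pics
python3 - <<'E'
from cell import readout,cams,robot
import cv2
s=readout.read_state();print(s)
for n in("top","side"):
    c=cams.camera(n);cv2.imwrite(f"pics/{n}0.png",c["color"][:,:,::-1]);print(n,c["intrinsics"].round(1).tolist(),c["T"].round(3).tolist())
E
```

```text
pics
{'t': 0.0, 'joint_positions': array([-7.86924714e+01,  7.51733813e+00,  8.53295992e+01,  8.85491857e-04,
        8.72614896e+01, -4.89200913e+00]), 'joint_velocities': array([-0.06148936,  0.00684504,  0.04689747,  0.03985879,  0.03833729,
        0.09183755]), 'effort': array([-1.08884840e-03, -5.59830987e+01, -4.91769075e+01,  7.66411331e-02,
        3.50846106e-02, -1.25898000e-04]), 'tool_pos': array([ 0.16731395, -0.57559799,  0.21756114]), 'tcp_rot': array([-1.79892043e+02, -1.01276029e-02,  1.61994850e+01]), 'contact_force': array([-1.38815696, -0.87134302, -0.46228049]), 'moment': array([-0.0279854 , -0.07936743, -0.00321802]), 'grasp_force': 0.0, 'opening': 0.09303409741852324}
top [[401.6, 0.0, 254.6], [0.0, 401.6, 190.8], [0.0, 0.0, 1.0]] [[0.013, -0.981, 0.193, 0.296], [-1.0, -0.011, 0.01, 0.037], [-0.008, -0.193, -0.981, 0.955], [0.0, 0.0, 0.0, 1.0]]
side [[479.7, 0.0, 256.0], [0.0, 479.7, 184.3], [0.0, 0.0, 1.0]] [[0.986, -0.121, 0.114, 0.351], [-0.165, -0.636, 0.754, -0.734], [-0.019, -0.762, -0.647, 0.757], [0.0, 0.0, 0.0, 1.0]]
```

View pics/top0.png

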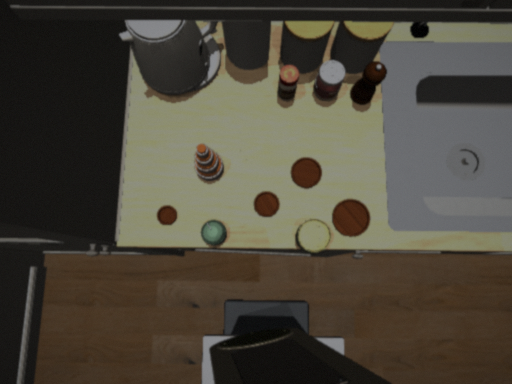

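View pics/side0.png

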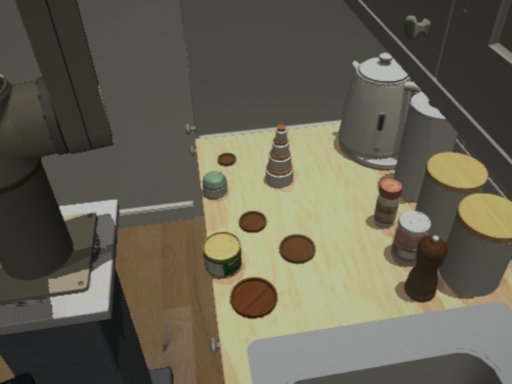

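The top view shows the stack with its base near (208,168) and top lid near (202,149). The holders are d (167,215), c (266,204), b (306,173) and a (351,217); the timer is at (213,232) and the tin at (314,236). The side view agrees, with the stack lid near (281,129).

```bash
cat > h.py <<'E'
import numpy as np,cv2
from cell import readout,cams,robot
def ray(c,u,v,z):
    K,T=c["intrinsics"],c["T"]; d=T[:3,:3]@np.linalg.inv(K)@[u,v,1]; o=T[:3,3]
    return (o+d*(z-o[2])/d[2])
def proj(c,P):
    K,T=c["intrinsics"],c["T"]; q=K@(T[:3,:3].T@(np.asarray(P)-T[:3,3])); return q[:2]/q[2]
E
python3 - <<'E'
from h import *
H={"top":dict(d=(167,215),c=(266,204),b=(306,173),a=(351,217)),"side":dict(d=(227,159),c=(253,221),b=(297,249),a=(254,297))}
L={"top":(202,149),"side":(281,129)}
for n in("top","side"):
    c=cams.camera(n);im=c["color"].astype(int)
    # red/dark wood: strong r/b ratio & dark
    m=((im[...,0]<150)&(im[...,0]>im[...,2]*1.7)&(im[...,0]>30)).astype(np.uint8)
    k,lab,st,ce=cv2.connectedComponentsWithStats(m)
    for h,(u,v) in H[n].items():
        l=lab[v,u]
        # outline of the rim top (z=.010) plus base: min circle in world
        ys,xs=np.nonzero(lab==l); P=np.array([ray(c,x,y,.008) for x,y in zip(xs,ys)])[:,:2].astype(np.float32)
        print(n,h,l,st[l].tolist(),"mean",P.mean(0).round(4),"circ",[np.round(q,4) for q in cv2.minEnclosingCircle(P)])
    print("lid",ray(c,*L[n],.154).round(4))
    x,y=L[n];cr=c["color"][y-30:y+60,x-40:x+50,::-1];cv2.imwrite(f"pics/{n}_crop.png",cv2.resize(cr,None,fx=6,fy=6,interpolation=cv2.INTER_CUBIC))
a=cv2.imread("pics/top_crop.png");b=cv2.imread("pics/side_crop.png")
cv2.imwrite("pics/crops.png",cv2.resize(np.hstack([a,b]),(800,400)))
E
```

```text
top d 110 [157, 206, 20, 19, 294] mean [0.4217 0.2551] circ [array([0.4219, 0.2552]), np.float64(0.0234)]
top c 108 [254, 192, 25, 24, 480] mean [0.4514 0.0182] circ [array([0.4519, 0.0182]), np.float64(0.0302)]
top b 106 [291, 158, 30, 30, 707] mean [ 0.5296 -0.0771] circ [array([ 0.53  , -0.0775]), np.float64(0.0375)]
top a 109 [333, 199, 37, 37, 1079] mean [ 0.4208 -0.1821] circ [array([ 0.421 , -0.1819]), np.float64(0.0446)]
lid [0.5408 0.1554 0.154 ]
side d 6 [218, 153, 18, 12, 167] mean [0.4247 0.2545] circ [array([0.4242, 0.2548]), np.float64(0.0248)]
side c 28 [239, 211, 27, 21, 438] mean [0.4547 0.0163] circ [array([0.4559, 0.0168]), np.float64(0.0324)]
side b 33 [280, 235, 35, 28, 778] mean [ 0.5331 -0.0796] circ [array([ 0.5332, -0.0788]), np.float64(0.0388)]
side a 42 [230, 277, 47, 41, 1496] mean [ 0.4239 -0.1849] circ [array([ 0.4239, -0.1838]), np.float64(0.0464)]
lid [0.5443 0.1473 0.154 ]
```

View pics/crops.png

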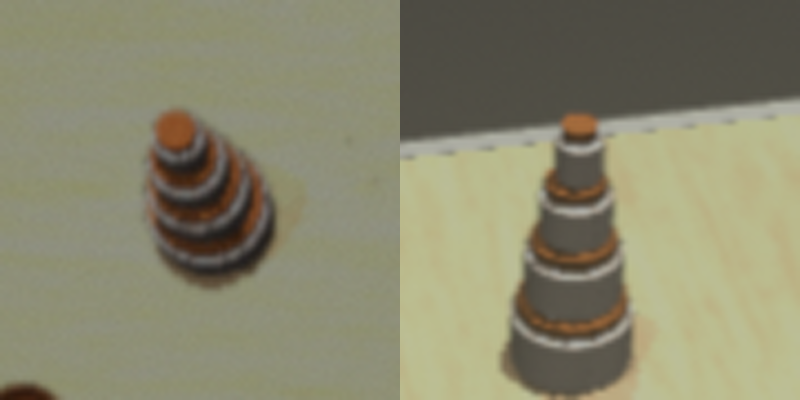

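The crops put the top lid centre at about (201,148) in the top image and (281,127) in the side image. The stack is straight.

Run:
```python
from h import *
for n,l,tin,tim,ket,can in(("top",(200.9,147.8),(314,236),(213,232),(172,60),(247,40)),("side",(280.8,126.6),(223,247),(214,180),(375,150),(420,185))):
    c=cams.camera(n)
    print(n,"lid",ray(c,*l,.154).round(4),"tin",ray(c,*tin,.058)[:2].round(3),"timer",ray(c,*tim,.045)[:2].round(3),"kettle",ray(c,*ket,.1 if n=="top" else .02)[:2].round(3),ray(c,*can,.05)[:2].round(3))
    for r,z in((.034,0),(.034,.036),(.027,.044),(.027,.076),(.02,.084),(.02,.112),(.013,.12)):
        pass
```

```text
top lid [0.5434 0.1578 0.154 ] tin [ 0.371 -0.088] timer [0.379 0.139] kettle [0.772 0.241] [0.855 0.07 ]
side lid [0.5458 0.1568 0.154 ] tin [ 0.38  -0.094] timer [0.383 0.129] kettle [0.804 0.202] [0.838 0.018]
```

```bash
for i in 1; do python3 -m handwheel '[[1,0.5,-3,0,0,0,-6.7],[1,0.5,-3,0,0,0,-6.7],[1,0.5,-3,0,0,0,-6.7],[1,0.5,-3,0,0,0,-6.7],[1,0.5,-3,0,0,0,-6.7]]'; done
```

```text
t: 0.72
tool_pos: [0.1158, -0.4338, 0.2183]
tcp_rot: [-180.0, -0.0, 50.1]
contact_force: [-0.4, -0.4, 0.3]
opening: 0.0934
grasp_force: 0.0
```

```bash
python3 -m handwheel '[[1,2.6,1.1,0,0,0,-6.7],[1,2.6,1.1,0,0,0,-6.7],[1,2.6,1.1,0,0,0,-6.7],[1,2.6,1.1,0,0,0,-6.7],[1,2.6,1.1,0,0,0,-6.7]]'
python3 -m handwheel '[[1,2.6,1.4,0,0,0,-6.4],[1,2.6,1.4,0,0,0,0],[1,2.6,1.4,0,0,0,0],[1,2.6,1.4,0,0,0,0],[1,2.6,1.4,0,0,0,0]]'
```

```text
t: 1.13
tool_pos: [0.223, -0.3447, 0.2187]
tcp_rot: [180.0, 0.0, 83.5]
contact_force: [0.3, -0.4, -0.1]
opening: 0.0928
grasp_force: 0.0
t: 1.55
tool_pos: [0.2963, -0.2165, 0.2188]
tcp_rot: [180.0, 0.0, 89.6]
contact_force: [0.3, -0.2, 0.4]
opening: 0.0929
grasp_force: 0.0
```

```bash
A='x'; python3 -m handwheel '[[1,2.6,1.7,0,0,0,0],[1,2.6,1.7,0,0,0,0],[1,2.6,1.7,0,0,0,0],[1,2.6,1.7,0,0,0,0],[1,2.6,1.7,0,0,0,0]]' >/dev/null
python3 -m handwheel '[[1,2.6,1.7,0,0,0,0],[1,2.6,1.7,0,0,0,0],[1,2.6,1.7,0,0,0,0],[1,2.6,1.7,0,0,0,0],[1,2.6,1.7,0,0,0,0]]' | head -3
python3 -m handwheel '[[1,2,1.5,0,0,0,0],[1,2,1.5,0,0,0,0],[1,1,1,0,0,0,0],[1,1,1,0,0,0,0],[1,0,0,0,0,0,0]]' |head -3
python3 - <<'E'
from h import *
c=cams.camera("wrist");cv2.imwrite("pics/w0.png",c["color"][:,:,::-1]);s=readout.read_state();print(s["tool_pos"],s["tcp_rot"]);print(proj(c,[.545,.157,.154]),c["T"].round(3).tolist())
E
```

```text
t: 2.38
tool_pos: [0.4683, 0.0427, 0.2187]
tcp_rot: [180.0, 0.0, 89.6]
t: 2.8
tool_pos: [0.519, 0.1024, 0.2183]
tcp_rot: [-180.0, -0.0, 89.7]
[0.51823821 0.10138465 0.21830092] [-1.79958511e+02  3.84223130e-03  8.96871154e+01]
[298.07717037 117.81536487] [[1.0, -0.006, -0.0, 0.519], [-0.006, -0.971, -0.238, 0.168], [0.001, 0.238, -0.971, 0.386], [0.0, 0.0, 0.0, 1.0]]
```

View pics/w0.png

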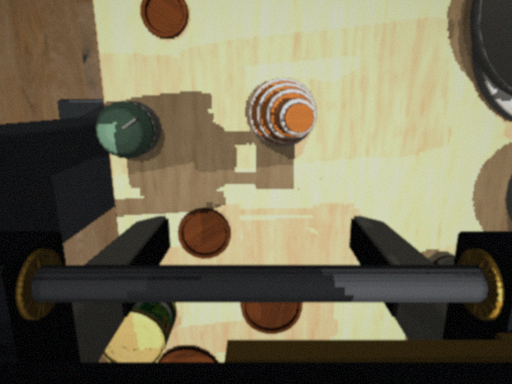

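Wrist view: the lid sits at (297,117), where the two-camera estimate put it (298,118). Holder d is at (165,13) and c at (205,232).

```bash
python3 - <<'E'
from h import *
c=cams.camera("wrist")
print("lid",ray(c,297.3,117.5,.154).round(4))
im=c["color"].astype(int)
m=((im[...,0]<150)&(im[...,0]>im[...,2]*1.7)&(im[...,0]>30)).astype(np.uint8)
k,lab,st,ce=cv2.connectedComponentsWithStats(m)
for h,(u,v) in dict(d=(165,13),c=(205,232)).items():
    ys,xs=np.nonzero(lab==lab[v,u]);P=np.array([ray(c,x,y,.008) for x,y in zip(xs,ys)])[:,:2].astype(np.float32)
    print(h,P.mean(0),cv2.minEnclosingCircle(P))
E
python3 -m handwheel '[[1,1.5,0.8,0,0,0,0],[1,1.5,0.7,0,0,0,0],[1,1.5,0.7,0,0,0,0],[1,1.1,0.4,0,0,0,0],[1,0,0,0,0,0,0]]' |head -3
python3 -m handwheel '[[0.5,0,0,2,0,0,0],[0.5,0,0,2,0,0,0],[0.5,0,0,1,0,0,0],[0.5,0,0,0,0,0,0],[0.5,0,0,0,0,0,0]]'
```

```text
lid [0.5437 0.1562 0.154 ]
d [0.4241085  0.25096875] ((0.42405015230178833, 0.25528615713119507), 0.024311931803822517)
c [0.4539091  0.01823923] ((0.4554694592952728, 0.01997755467891693), 0.03401125594973564)
t: 3.32
tool_pos: [0.5445, 0.1575, 0.2186]
tcp_rot: [-180.0, -0.0, 89.6]
t: 3.73
tool_pos: [0.5439, 0.1558, 0.1684]
tcp_rot: [-179.9, 0.0, 89.6]
contact_force: [0.1, 0.3, 0.2]
opening: 0.0642
grasp_force: 0.0
```

```bash
python3 -m handwheel '[[0.5,0,0,1.5,0,0,0],[0.5,0,0,1.5,0,0,0],[0.5,0,0,0.9,0,0,0],[0.5,0,0,0,0,0,0],[0.5,0,0,0,0,0,0]]'
python3 -m handwheel '[[0.35,0,0,0,0,0,0],[0.32,0,0,0,0,0,0],[0.29,0,0,0,0,0,0],[0.27,0,0,0,0,0,0],[0.2,0,0,0,0,0,0]]'
python3 -m handwheel '[[0.1,0,0,0,0,0,0],[0,0,0,0,0,0,0],[0,0,0,0,0,0,0],[0,0,0,0,0,0,0],[0,0,0,0,0,0,0]]'
```

```text
t: 4.15
tool_pos: [0.5446, 0.1564, 0.1302]
tcp_rot: [-180.0, 0.0, 89.6]
contact_force: [-0.3, -0.4, -0.3]
opening: 0.0466
grasp_force: 0.0
t: 4.57
tool_pos: [0.545, 0.1566, 0.1303]
tcp_rot: [179.9, -0.0, 89.6]
contact_force: [0.9, 0.0, 1.6]
opening: 0.0252
grasp_force: 30.0
t: 4.98
tool_pos: [0.545, 0.1566, 0.1302]
tcp_rot: [179.9, -0.0, 89.6]
contact_force: [1.4, 0.3, 5.5]
opening: 0.0247
grasp_force: 30.0
```

```bash
python3 -m handwheel '[[0,0,0,-0.3,0,0,0],[0,0,0,-0.7,0,0,0],[0,0,0,-1,0,0,0],[0,0,0,-1,0,0,0],[0,0,0,-1,0,0,0]]'
python3 -m handwheel '[[0,1,-1.2,0,0,0,0],[0,2,-2.4,0,0,0,0],[0,2,-2.4,0,0,0,0],[0,2,-2.4,0,0,0,0],[0,1.5,-2,0,0,0,0]]'
python3 -m handwheel '[[0,0.9,-1.3,0,0,0,0],[0,0.4,-0.5,0,0,0,0],[0,0,0,0,0,0,0],[0,0,0,0,0,0,0],[0,0,0,0,0,0,0]]'
python3 - <<'E'
from h import *
a=[cams.camera(n)["color"][:,:,::-1] for n in("side","wrist")]
cv2.imwrite("pics/p1.png",np.hstack([a[0][60:260,100:400],a[1][:200]]))
print(readout.read_state()["tool_pos"])
E
```

```text
t: 5.4
tool_pos: [0.5444, 0.1566, 0.1708]
tcp_rot: [-180.0, -0.0, 89.6]
contact_force: [-0.6, -0.7, -0.7]
opening: 0.0251
grasp_force: 30.0
t: 5.82
tool_pos: [0.4389, 0.2438, 0.1698]
tcp_rot: [-180.0, -0.0, 89.6]
contact_force: [0.2, 0.2, -1.6]
opening: 0.0253
grasp_force: 30.0
t: 6.23
tool_pos: [0.4238, 0.255, 0.1698]
tcp_rot: [180.0, 0.0, 89.6]
contact_force: [-0.8, 0.3, -0.8]
opening: 0.0251
grasp_force: 30.0
[0.42388902 0.25475557 0.16964744]
```

View pics/p1.png

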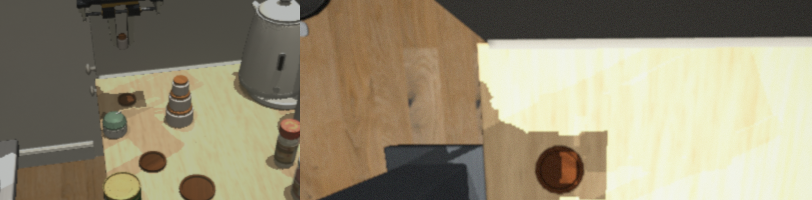

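The side crop shows pot d hanging upright in the fingers at (122,40). The other three pots still stand at (180,100).

```bash
python3 -m handwheel '[[0,0,0,1.5,0,0,0],[0,0,0,3,0,0,0],[0,0,0,3,0,0,0],[0,0,0,3,0,0,0],[0,0,0,2,0,0,0]]'
python3 -m handwheel '[[0,0,0,1.2,0,0,0],[0,0,0,0.6,0,0,0],[0,0,0,0.3,0,0,0],[0,0,0,0.2,0,0,0],[0,0,0,0,0,0,0]]'
python3 -m handwheel '[[0,0,0,0.1,0,0,0],[0,0,0,0.1,0,0,0],[0,0,0,0.1,0,0,0],[0,0,0,0.1,0,0,0],[0,0,0,0,0,0,0]]'
python3 - <<'E'
from h import *
for n,z in(("top",.12),("side",.12)):
    c=cams.camera(n);u,v=proj(c,[.545,.157,z]).round().astype(int)
    im=c["color"][v-25:v+30,u-30:u+30].astype(int)
    m=((im[...,0]>im[...,2]*1.7)&(im[...,0]>im[...,1]*1.35)&(im[...,0]>60)).astype(np.uint8)
    k,lab,st,ce=cv2.connectedComponentsWithStats(m)
    for l in range(1,k):
        if st[l,4]>15:
            p=ce[l]+[u-30,v-25];print(n,st[l].tolist(),p.round(1),ray(c,*p,z).round(4))
E
```

```text
t: 6.75
tool_pos: [0.4223, 0.254, 0.0416]
tcp_rot: [-179.9, 0.1, 89.5]
contact_force: [-0.0, -0.6, -1.4]
opening: 0.0251
grasp_force: 30.0
t: 7.17
tool_pos: [0.4242, 0.2557, 0.0226]
tcp_rot: [179.9, -0.0, 89.6]
contact_force: [-1.1, 0.3, 0.1]
opening: 0.0252
grasp_force: 30.0
t: 7.58
tool_pos: [0.4231, 0.2554, 0.0176]
tcp_rot: [180.0, -0.0, 89.6]
contact_force: [-0.1, 0.5, 0.1]
opening: 0.0248
grasp_force: 30.0
top [23, 20, 15, 14, 168] [203.  153.5] [0.5412 0.1579 0.12  ]
top [24, 26, 19, 16, 70] [208.3 163.3] [0.5195 0.1457 0.12  ]
top [24, 30, 24, 19, 73] [212.  169.3] [0.5062 0.1371 0.12  ]
side [24, 22, 13, 8, 92] [280.  139.5] [0.5441 0.1551 0.12  ]
side [21, 38, 18, 6, 43] [279.3 155.6] [0.5302 0.0951 0.12  ]
```

```bash
python3 -m handwheel '[[0,0,0,0.1,0,0,0],[0,0,0,0.1,0,0,0],[0,0,0,0.05,0,0,0],[0,0,0,0.05,0,0,0],[0,0,0,0,0,0,0]]'
python3 -m handwheel '[[0,0,0,0.05,0,0,0],[0,0,0,0.05,0,0,0],[0,0,0,0.0,0,0,0],[0,0,0,0,0,0,0],[0,0,0,0,0,0,0]]'
```

```text
t: 8.1
tool_pos: [0.4231, 0.2553, 0.0145]
tcp_rot: [-180.0, 0.0, 89.6]
contact_force: [0.8, 0.3, -1.4]
opening: 0.0254
grasp_force: 30.0
t: 8.52
tool_pos: [0.4232, 0.2554, 0.0142]
tcp_rot: [-180.0, -0.0, 89.6]
contact_force: [-3.0, -1.9, 5.7]
opening: 0.0248
grasp_force: 30.0
```

```bash
python3 -m handwheel '[[0.3,0,0,0,0,0,0],[0.33,0,0,0,0,0,0],[0.4,0,0,0,0,0,0],[0.5,0,0,0,0,0,0],[0.5,0,0,0,0,0,0]]'
python3 -m handwheel '[[0.5,0,0,-0.5,0,0,0],[0.5,0,0,-1.5,0,0,0],[0.5,0,0,-3,0,0,0],[0.5,0,0,-4,0,0,0],[0.7,0,0,-4,0,0,0]]'
python3 -m handwheel '[[0.7,-1,1.4,-4,0,0,0],[0.7,-1.5,2,0,0,0,0],[0.7,-1.5,2,0,0,0,0],[0.7,-1.5,2,0,0,0,0],[0.7,-1.5,2,0,0,0,0]]'
python3 -m handwheel '[[0.7,-1.5,1.5,0,0,0,0],[0.7,-1,1,0,0,0,0],[0.7,-0.4,0,0,0,0,0],[0.7,0,0,0,0,0,0],[0.7,0,0,0,0,0,0]]'
python3 - <<'E'
from h import *
c=cams.camera("wrist");
u,v=proj(c,[.543,.1565,.12]);print(u,v);w,x=proj(c,[.423,.255,.038]);print(w,x)
s=cams.camera("side")["color"][120:200,190:310,::-1]
cv2.imwrite("pics/p2.png",np.hstack([cv2.resize(s,(576,384)),c["color"][:,150:374,::-1]]))
E
```

```text
t: 8.93
tool_pos: [0.4231, 0.2554, 0.0136]
tcp_rot: [-180.0, 0.0, 89.6]
contact_force: [-0.2, -0.2, 0.1]
opening: 0.0444
grasp_force: 0.0
t: 9.35
tool_pos: [0.422, 0.2548, 0.1444]
tcp_rot: [-179.9, 0.1, 89.6]
contact_force: [1.3, 1.2, -0.1]
opening: 0.0495
grasp_force: 0.0
t: 9.77
tool_pos: [0.5171, 0.1845, 0.1828]
tcp_rot: [179.9, -0.0, 89.6]
contact_force: [-0.2, -0.1, 0.2]
opening: 0.0652
grasp_force: 0.0
t: 10.18
tool_pos: [0.5402, 0.1564, 0.1818]
tcp_rot: [-180.0, -0.0, 89.6]
contact_force: [0.4, 0.2, -1.0]
opening: 0.0651
grasp_force: 0.0
263.5340123639108 198.17930244756616
121.97798640007743 62.590588107779446
```

View pics/p2.png

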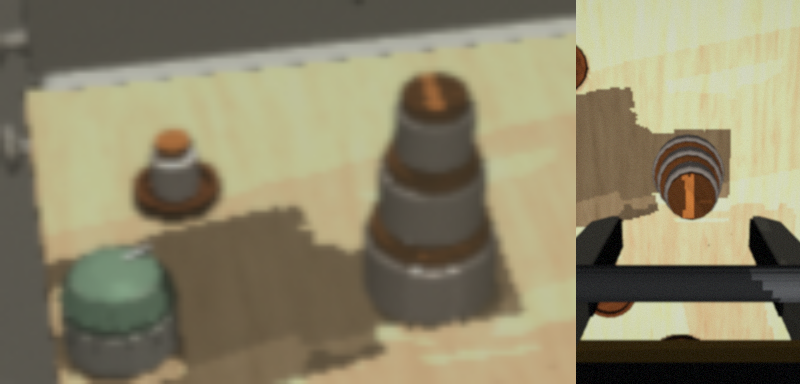

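The side crop shows pot d upright in its holder. In the wrist view, lid c is at about (264,195), as predicted.

```bash
python3 -m handwheel '[[0.7,0.1,0.3,2,0,0,0],[0.7,0,0,2.5,0,0,0],[0.7,0,0,2.5,0,0,0],[0.7,0,0,1.3,0,0,0],[0.7,0,0,0.5,0,0,0]]' | head -3
python3 -m handwheel '[[0.6,0,0,0,0,0,0],[0.5,0,0,0,0,0,0],[0.47,0,0,0,0,0,0],[0.44,0,0,0,0,0,0],[0.4,0,0,0,0,0,0]]'
python3 -m handwheel '[[0.2,0,0,0,0,0,0],[0,0,0,0,0,0,0],[0,0,0,0,0,0,0],[0,0,0,0,0,0,0],[0,0,0,0,0,0,0]]'
```

```text
t: 10.7
tool_pos: [0.5415, 0.1573, 0.0911]
tcp_rot: [-179.7, 0.0, 89.7]
t: 11.12
tool_pos: [0.5448, 0.1572, 0.0954]
tcp_rot: [179.9, -0.0, 89.6]
contact_force: [0.2, 1.1, 7.2]
opening: 0.0395
grasp_force: 18.9
t: 11.53
tool_pos: [0.5448, 0.1572, 0.0954]
tcp_rot: [179.9, -0.0, 89.6]
contact_force: [-0.8, 0.9, 6.5]
opening: 0.0391
grasp_force: 30.0
```

```bash
python3 -m handwheel '[[0,0,0,-0.3,0,0,0],[0,0,0,-0.7,0,0,0],[0,0,0,-1,0,0,0],[0,0,0,-1.2,0,0,0],[0,0,0,-1,0,0,0]]'
python3 -m handwheel '[[0,-1,-0.6,0,0,0,0],[0,-2,-1.3,0,0,0,0],[0,-2.5,-1.6,0,0,0,0],[0,-2.5,-1.6,0,0,0,0],[0,-2.5,-1.6,0,0,0,0]]'
python3 -m handwheel '[[0,-2,-1.4,0,0,0,0],[0,-1,-0.7,0,0,0,0],[0,-0.4,-0.3,0,0,0,0],[0,0,0,0,0,0,0],[0,0,0,0,0,0,0]]'
```

```text
t: 11.95
tool_pos: [0.5443, 0.157, 0.1378]
tcp_rot: [179.9, -0.0, 89.6]
contact_force: [-0.2, 0.0, 0.1]
opening: 0.0393
grasp_force: 30.0
t: 12.37
tool_pos: [0.4749, 0.0511, 0.1358]
tcp_rot: [180.0, 0.0, 89.6]
contact_force: [0.5, -0.3, -0.9]
opening: 0.0392
grasp_force: 30.0
t: 12.78
tool_pos: [0.4524, 0.0189, 0.1362]
tcp_rot: [179.9, -0.0, 89.6]
contact_force: [0.0, -0.0, -0.8]
opening: 0.0392
grasp_force: 30.0
```

```bash
python3 -m handwheel '[[0,-0.1,0.1,1.5,0,0,0],[0,0,0,2.5,0,0,0],[0,0,0,3,0,0,0],[0,0,0,2.5,0,0,0],[0,0,0,1.2,0,0,0]]'
python3 -m handwheel '[[0,0,0,0.5,0,0,0],[0,0,0,0.2,0,0,0],[0,0,0,0.1,0,0,0],[0,0,0,0.1,0,0,0],[0,0,0,0,0,0,0]]'
python3 -m handwheel '[[0,0,0,0.1,0,0,0],[0,0,0,0.05,0,0,0],[0,0,0,0.05,0,0,0],[0,0,0,0,0,0,0],[0,0,0,0,0,0,0]]'
python3 - <<'E'
from h import *
c=cams.camera("wrist");s=cams.camera("side")["color"][170:260,200:335,::-1]
cv2.imwrite("pics/p3.png",np.hstack([cv2.resize(s,(576,384))]))
for n,z in(("top",.084),("side",.084)):
    c=cams.camera(n);u,v=proj(c,[.544,.157,z]).round().astype(int)
    im=c["color"][v-25:v+30,u-30:u+30].astype(int)
    m=((im[...,0]>im[...,2]*1.7)&(im[...,0]>im[...,1]*1.35)&(im[...,0]>60)).astype(np.uint8)
    k,lab,st,ce=cv2.connectedComponentsWithStats(m)
    for l in range(1,k):
        if st[l,4]>15:
            p=st[l,:2]+(st[l,2:4]-1)/2+[u-30,v-25];print(n,st[l].tolist(),p.round(1),ray(c,*p,z).round(4))
E
```

```text
t: 13.2
tool_pos: [0.4512, 0.0189, 0.0254]
tcp_rot: [-179.8, -0.0, 89.7]
contact_force: [-0.8, 0.7, -0.6]
opening: 0.0392
grasp_force: 30.0
t: 13.62
tool_pos: [0.454, 0.0177, 0.021]
tcp_rot: [179.9, 0.0, 89.6]
contact_force: [0.5, 0.2, -1.6]
opening: 0.0391
grasp_force: 30.0
t: 14.03
tool_pos: [0.453, 0.0175, 0.018]
tcp_rot: [180.0, 0.0, 89.6]
contact_force: [-0.0, 0.2, -0.8]
opening: 0.0389
grasp_force: 30.0
top [20, 17, 20, 20, 324] [205.5 158.5] [0.5401 0.157  0.084 ]
top [41, 25, 4, 15, 30] [218.5 164. ] [0.5276 0.1274 0.084 ]
top [21, 36, 18, 8, 35] [205.5 171.5] [0.51   0.1559 0.084 ]
side [20, 20, 20, 12, 186] [279.5 152.5] [0.5431 0.1537 0.084 ]
```

View pics/p3.png

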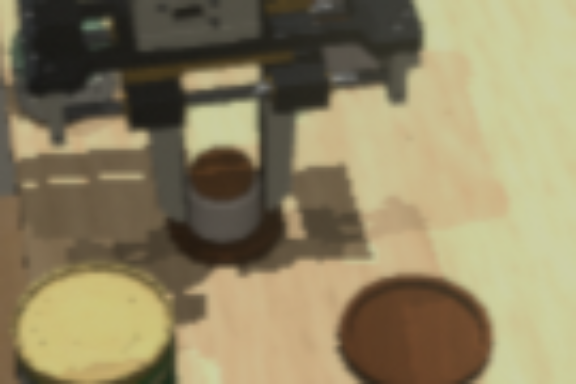

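Pot c is centred just above its holder at (225,205). Next: lower it the last 2.5 mm.

```bash
python3 -m handwheel '[[0,0,0,0.1,0,0,0],[0,0,0,0.05,0,0,0],[0,0,0,0.05,0,0,0],[0,0,0,0.0,0,0,0],[0,0,0,0,0,0,0]]'
python3 -m handwheel '[[0,0,0,0.05,0,0,0],[0,0,0,0.05,0,0,0],[0,0,0,0.0,0,0,0],[0,0,0,0,0,0,0],[0,0,0,0,0,0,0]]'
```

```text
t: 14.65
tool_pos: [0.4528, 0.0176, 0.0158]
tcp_rot: [-180.0, -0.0, 89.6]
contact_force: [-0.5, -0.3, -0.5]
opening: 0.0391
grasp_force: 30.0
t: 15.07
tool_pos: [0.453, 0.0176, 0.0154]
tcp_rot: [180.0, 0.0, 89.6]
contact_force: [-2.7, 0.2, 4.8]
opening: 0.039
grasp_force: 30.0
```

```bash
python3 -m handwheel '[[0.44,0,0,0,0,0,0],[0.48,0,0,0,0,0,0],[0.55,0,0,0,0,0,0],[0.6,0,0,0,0,0,0],[0.6,0,0,0,0,0,0]]' | sed -n 2,6p
python3 -m handwheel '[[0.6,0,0,-0.5,0,0,0],[0.6,0,0,-1.5,0,0,0],[0.6,0,0,-3,0,0,0],[0.6,0,0,-4,0,0,0],[0.85,0,0,-4,0,0,0]]'| sed -n 2p
python3 -m handwheel '[[0.85,2.5,1.5,0,0,0,0],[0.85,2.5,1.6,0,0,0,0],[0.85,2.5,1.6,0,0,0,0],[0.85,2.5,1.6,0,0,0,0],[0.85,2,1.5,0,0,0,0]]'| sed -n 2p
python3 -m handwheel '[[0.85,1.5,1,0,0,0,0],[0.85,0.4,0.3,0,0,0,0],[0.85,0,0,0,0,0,0],[0.85,0,0,0,0,0,0],[0.85,0,0,0,0,0,0]]'
python3 - <<'E'
from h import *
c=cams.camera("wrist");print(proj(c,[.543,.1565,.084]))
s=cams.camera("side")["color"][120:260,190:350,::-1]
cv2.imwrite("pics/p4.png",np.hstack([cv2.resize(s,(439,384)),c["color"][:,100:420,::-1]]))
E
```

```text
tool_pos: [0.4529, 0.0176, 0.0149]
tcp_rot: [180.0, -0.0, 89.6]
contact_force: [-0.4, -0.0, -0.1]
opening: 0.0549
grasp_force: 0.0
tool_pos: [0.4516, 0.0177, 0.1458]
tool_pos: [0.5325, 0.1389, 0.1455]
t: 16.73
tool_pos: [0.5443, 0.1551, 0.1449]
tcp_rot: [-180.0, 0.0, 89.6]
contact_force: [0.3, -0.0, -0.7]
opening: 0.0793
grasp_force: 0.0
[257.48391371 196.65376113]
```

View pics/p4.png

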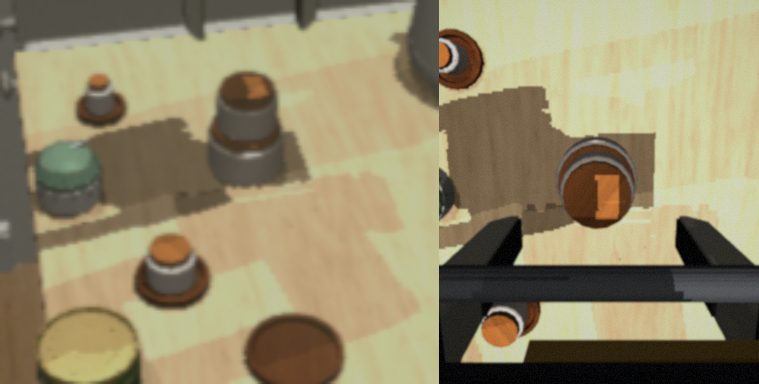

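Pots c and d stand upright in their holders. In the wrist view lid b is at about (258,194).

```bash
python3 -m handwheel '[[0.85,0.2,-0.1,2,0,0,0],[0.85,0,0,2.5,0,0,0],[0.85,0,0,2.5,0,0,0],[0.85,0,0,1.5,0,0,0],[0.85,0,0,0.5,0,0,0]]' | sed -n 2p
python3 -m handwheel '[[0.75,0,0,0,0,0,0],[0.66,0,0,0,0,0,0],[0.62,0,0,0,0,0,0],[0.59,0,0,0,0,0,0],[0.5,0,0,0,0,0,0]]'
python3 -m handwheel '[[0.2,0,0,0,0,0,0],[0,0,0,0,0,0,0],[0,0,0,0,0,0,0],[0,0,0,0,0,0,0],[0,0,0,0,0,0,0]]'
```

```text
tool_pos: [0.5414, 0.1568, 0.0518]
t: 17.67
tool_pos: [0.5446, 0.1582, 0.0564]
tcp_rot: [179.9, -0.0, 89.6]
contact_force: [-0.4, 0.5, 5.5]
opening: 0.0532
grasp_force: 30.0
t: 18.08
tool_pos: [0.5446, 0.1582, 0.0564]
tcp_rot: [179.9, -0.0, 89.6]
contact_force: [-2.3, 0.4, 7.3]
opening: 0.0528
grasp_force: 30.0
```

```bash
python3 -m handwheel '[[0,0,0,-0.3,0,0,0],[0,0,0,-0.7,0,0,0],[0,0,0,-1.2,0,0,0],[0,0,0,-1.5,0,0,0],[0,0,0,-1.3,0,0,0]]'| sed -n 2,4p
python3 -m handwheel '[[0,-1,0,0,0,0,0],[0,-2,-0.1,0,0,0,0],[0,-2.5,-0.2,0,0,0,0],[0,-2.7,-0.2,0,0,0,0],[0,-2.7,-0.2,0,0,0,0]]'| sed -n 2,6p
python3 -m handwheel '[[0,-2.7,-0.2,0,0,0,0],[0,-2.7,-0.2,0,0,0,0],[0,-2.7,-0.2,0,0,0,0],[0,-2.4,0,0,0,0,0],[0,-1.5,0,0,0,0,0]]'| sed -n 2,6p
python3 -m handwheel '[[0,-0.7,0,0,0,0,0],[0,0,0,0,0,0,0],[0,0,0,0,0,0,0],[0,0,0,0,0,0,0],[0,0,0,0,0,0,0]]'
```

```text
tool_pos: [0.5441, 0.158, 0.1066]
tcp_rot: [180.0, -0.0, 89.6]
contact_force: [1.2, 0.1, -1.8]
tool_pos: [0.5358, 0.0475, 0.1049]
tcp_rot: [180.0, 0.0, 89.6]
contact_force: [0.3, -0.2, -1.5]
opening: 0.0529
grasp_force: 30.0
tool_pos: [0.5287, -0.074, 0.1049]
tcp_rot: [180.0, 0.1, 89.5]
contact_force: [-0.5, -0.3, -2.1]
opening: 0.0533
grasp_force: 30.0
t: 19.75
tool_pos: [0.5292, -0.0769, 0.1048]
tcp_rot: [-180.0, -0.0, 89.7]
contact_force: [-0.1, -0.3, -1.6]
opening: 0.053
grasp_force: 30.0
```

```bash
python3 -m handwheel '[[0,-0.1,0.2,1.5,0,0,0],[0,0,0,2.5,0,0,0],[0,0,0,2,0,0,0],[0,0,0,1.2,0,0,0],[0,0,0,0.6,0,0,0]]'| sed -n 2,4p
python3 -m handwheel '[[0,0,0,0.3,0,0,0],[0,0,0,0.2,0,0,0],[0,0,0,0.1,0,0,0],[0,0,0,0,0,0,0],[0,0,0,0,0,0,0]]'
python3 - <<'E'
from h import *
s=cams.camera("side")["color"][200:290,230:365,::-1]
cv2.imwrite("pics/p5.png",np.hstack([cv2.resize(s,(576,384))]))
for n,z in(("top",.044),("side",.044)):
    c=cams.camera(n);u,v=proj(c,[.544,.157,z]).round().astype(int)
    im=c["color"][v-25:v+30,u-30:u+30].astype(int)
    m=((im[...,0]>im[...,2]*1.7)&(im[...,0]>im[...,1]*1.35)&(im[...,0]>60)).astype(np.uint8)
    k,lab,st,ce=cv2.connectedComponentsWithStats(m)
    for l in range(1,k):
        if st[l,4]>90:
            p=st[l,:2]+(st[l,2:4]-1)/2+[u-30,v-25];print(n,st[l].tolist(),p.round(1),ray(c,*p,z).round(4))
E
```

```text
tool_pos: [0.5297, -0.0778, 0.0247]
tcp_rot: [-179.8, -0.1, 89.7]
contact_force: [-0.4, -0.5, -2.4]
t: 20.58
tool_pos: [0.532, -0.0792, 0.0219]
tcp_rot: [179.9, 0.0, 89.6]
contact_force: [0.2, 0.7, -1.4]
opening: 0.0531
grasp_force: 30.0
top [18, 14, 25, 25, 500] [208. 163.] [0.5404 0.1563 0.044 ]
side [18, 18, 11, 16, 122] [272.  165.5] [0.5262 0.1585 0.044 ]
```

View pics/p5.png

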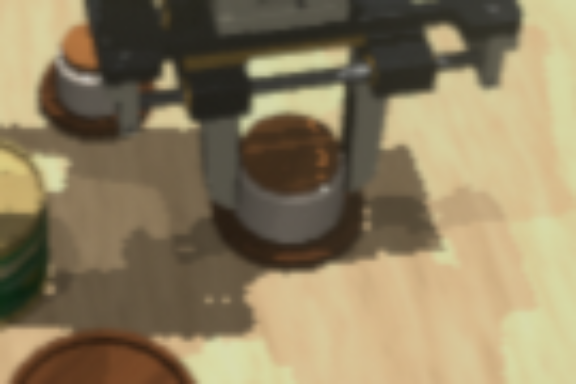

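Pot b hangs centred over its holder at (290,190). It has 5.5 mm still to go.

```bash
python3 -m handwheel '[[0,0.1,0,0.1,0,0,0],[0,0,0,0.1,0,0,0],[0,0,0,0.1,0,0,0],[0,0,0,0.1,0,0,0],[0,0,0,0,0,0,0]]'|sed -n 2,4p
python3 -m handwheel '[[0,0,0,0.05,0,0,0],[0,0,0,0.05,0,0,0],[0,0,0,0.05,0,0,0],[0,0,0,0,0,0,0],[0,0,0,0,0,0,0]]'|sed -n 2,4p
```

```text
tool_pos: [0.531, -0.0779, 0.0165]
tcp_rot: [-180.0, -0.0, 89.6]
contact_force: [-0.2, -0.5, -1.4]
tool_pos: [0.5312, -0.0779, 0.0164]
tcp_rot: [-180.0, -0.0, 89.6]
contact_force: [-6.3, 0.6, 10.2]
```

```bash
python3 -m handwheel '[[0.59,0,0,0,0,0,0],[0.63,0,0,0,0,0,0],[0.7,0,0,0,0,0,0],[0.75,0,0,0,0,0,0],[0.75,0,0,0,0,0,0]]' | sed -n 2,6p
python3 -m handwheel '[[0.75,0,0,-0.5,0,0,0],[0.75,0,0,-1.5,0,0,0],[0.75,0,0,-2.5,0,0,0],[0.75,0,0,-3,0,0,0],[1,0,0,-3,0,0,0]]'| sed -n 2p
python3 -m handwheel '[[1,3,0.1,0,0,0,0],[1,3,0.1,0,0,0,0],[1,3,0.1,0,0,0,0],[1,3,0.1,0,0,0,0],[1,3,0.2,0,0,0,0]]'| sed -n 2p
python3 -m handwheel '[[1,3,0.2,0,0,0,0],[1,3,0.2,0,0,0,0],[1,2,0.2,0,0,0,0],[1,0.5,0,0,0,0,0],[1,0,0,0,0,0,0]]'
python3 - <<'E'
from h import *
c=cams.camera("wrist");print(proj(c,[.543,.157,.044]),readout.read_state()["tool_pos"])
s=cams.camera("side")["color"][120:320,190:350,::-1]
cv2.imwrite("pics/p6.png",np.hstack([cv2.resize(s,(307,384)),c["color"][:,50:470,::-1]]))
E
```

```text
tool_pos: [0.5314, -0.078, 0.0154]
tcp_rot: [180.0, 0.0, 89.6]
contact_force: [1.1, -0.5, -0.6]
opening: 0.0689
grasp_force: 0.0
tool_pos: [0.5305, -0.0778, 0.1213]
tool_pos: [0.5382, 0.0733, 0.121]
t: 23.23
tool_pos: [0.5447, 0.1582, 0.1206]
tcp_rot: [180.0, -0.0, 89.7]
contact_force: [-0.0, -0.6, 0.7]
opening: 0.093
grasp_force: 0.0
[256.98589819 194.4469731 ] [0.54477255 0.15700974 0.12048783]
```

View pics/p6.png

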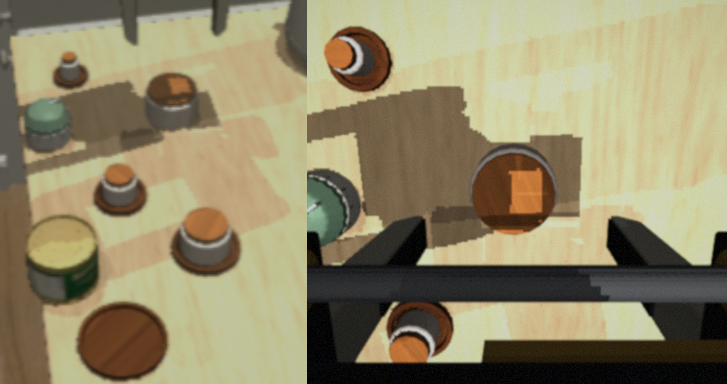

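All three smaller pots are seated. In the wrist view pot a's lid is centred at about (256,193), close to the prediction.

```bash
python3 -m handwheel '[[1,0,-0.1,2,0,0,0],[1,0,0,2.5,0,0,0],[1,0,0,2.5,0,0,0],[1,0,0,1.8,0,0,0],[1,0,0,0.8,0,0,0]]' | sed -n 2,4p
python3 -m handwheel '[[1,0,0,0.5,0,0,0],[1,0,0,0.3,0,0,0],[1,0,0,0.2,0,0,0],[1,0,0,0,0,0,0],[1,0,0,0,0,0,0]]' | sed -n 2,4p
python3 -m handwheel '[[0.9,0,0,0,0,0,0],[0.82,0,0,0,0,0,0],[0.77,0,0,0,0,0,0],[0.74,0,0,0,0,0,0],[0.65,0,0,0,0,0,0]]'
python3 -m handwheel '[[0.3,0,0,0,0,0,0],[0,0,0,0,0,0,0],[0,0,0,0,0,0,0],[0,0,0,0,0,0,0],[0,0,0,0,0,0,0]]'
```

```text
tool_pos: [0.5418, 0.1548, 0.0213]
tcp_rot: [-179.7, 0.1, 89.5]
contact_force: [-1.0, 0.2, -0.5]
tool_pos: [0.5448, 0.157, 0.0155]
tcp_rot: [179.9, -0.0, 89.6]
contact_force: [0.6, 0.1, -0.6]
t: 24.58
tool_pos: [0.5434, 0.1571, 0.0145]
tcp_rot: [-179.9, 0.0, 89.6]
contact_force: [-3.7, -0.4, 5.0]
opening: 0.0676
grasp_force: 30.0
t: 25.0
tool_pos: [0.5434, 0.1571, 0.0145]
tcp_rot: [-179.9, 0.0, 89.6]
contact_force: [-4.0, 0.4, 6.0]
opening: 0.0672
grasp_force: 30.0
```

```bash
python3 -m handwheel '[[0,0,0,-0.3,0,0,0],[0,0,0,-0.7,0,0,0],[0,0,0,-1.5,0,0,0],[0,0,0,-2,0,0,0],[0,0,0,-2,0,0,0]]'| sed -n 2,6p
python3 -m handwheel '[[0,-0.5,-0.2,-1.5,0,0,0],[0,-1.5,-0.5,-0.5,0,0,0],[0,-2.3,-0.8,0,0,0,0],[0,-2.5,-0.9,0,0,0,0],[0,-2.5,-0.9,0,0,0,0]]'| sed -n 2,6p
python3 -m handwheel '[[0,-2.5,-0.9,0,0,0,0],[0,-2.5,-0.9,0,0,0,0],[0,-2.5,-0.9,0,0,0,0],[0,-2.5,-0.9,0,0,0,0],[0,-2.5,-0.9,0,0,0,0]]'| sed -n 2,6p
python3 -m handwheel '[[0,-2.5,-0.9,0,0,0,0],[0,-2.5,-0.9,0,0,0,0],[0,-2.5,-0.9,0,0,0,0],[0,-2.3,-0.8,0,0,0,0],[0,-1.3,-0.4,0,0,0,0]]'| sed -n 2,6p
python3 -m handwheel '[[0,-0.6,-0.2,0,0,0,0],[0,0,0,0,0,0,0],[0,0,0,0,0,0,0],[0,0,0,0,0,0,0],[0,0,0,0,0,0,0]]'
```

```text
tool_pos: [0.5433, 0.1568, 0.0796]
tcp_rot: [-179.9, 0.0, 89.6]
contact_force: [0.9, -0.1, -3.0]
opening: 0.0674
grasp_force: 30.0
tool_pos: [0.51, 0.0635, 0.0999]
tcp_rot: [179.9, 0.0, 89.7]
contact_force: [0.8, -0.9, -2.3]
opening: 0.0678
grasp_force: 30.0
tool_pos: [0.4639, -0.0617, 0.0998]
tcp_rot: [180.0, 0.0, 89.6]
contact_force: [0.5, 0.6, -3.5]
opening: 0.0676
grasp_force: 30.0
tool_pos: [0.4237, -0.1735, 0.0998]
tcp_rot: [180.0, 0.1, 89.5]
contact_force: [-0.2, -0.1, -3.2]
opening: 0.0675
grasp_force: 30.0
t: 27.08
tool_pos: [0.4229, -0.1763, 0.0994]
tcp_rot: [-180.0, -0.0, 89.7]
contact_force: [0.3, 0.9, -2.3]
opening: 0.0677
grasp_force: 30.0
```

```bash
python3 -m handwheel '[[0,-0.7,0,1,0,0,0],[0,0,0,2,0,0,0],[0,0,0,2,0,0,0],[0,0,0,1.2,0,0,0],[0,0,0,0.6,0,0,0]]'| sed -n 2,4p
python3 -m handwheel '[[0,0,0,0.3,0,0,0],[0,0,0,0.2,0,0,0],[0,0,0,0.1,0,0,0],[0,0,0,0,0,0,0],[0,0,0,0,0,0,0]]'
python3 - <<'E'
from h import *
s=cams.camera("side")["color"][225:345,180:360,::-1]
cv2.imwrite("pics/p7.png",cv2.resize(s,(576,384)))
E
```

```text
tool_pos: [0.421, -0.1832, 0.0285]
tcp_rot: [-179.8, -0.1, 89.6]
contact_force: [-0.4, 0.2, -3.4]
t: 27.92
tool_pos: [0.4232, -0.1846, 0.0262]
tcp_rot: [179.9, 0.0, 89.6]
contact_force: [-0.4, -0.9, -2.4]
opening: 0.0677
grasp_force: 30.0
```

View pics/p7.png

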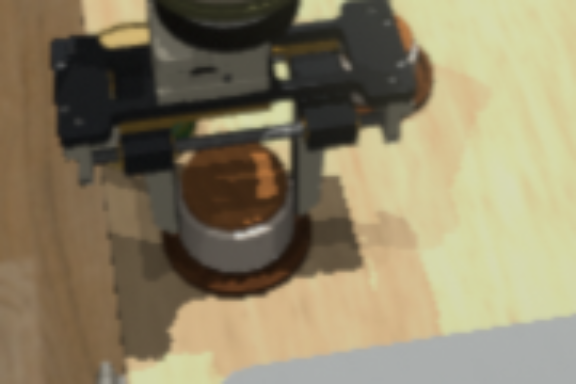

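Pot a is centred over its holder at (237,220). Next: lower it the last 7 or 8 mm.

```bash
python3 -m handwheel '[[0,0.1,0,0.1,0,0,0],[0,0,0,0.1,0,0,0],[0,0,0,0.1,0,0,0],[0,0,0,0.1,0,0,0],[0,0,0,0,0,0,0]]'|sed -n 2,4p
python3 -m handwheel '[[0,0,0,0.1,0,0,0],[0,0,0,0.05,0,0,0],[0,0,0,0.05,0,0,0],[0,0,0,0,0,0,0],[0,0,0,0,0,0,0]]'|sed -n 2,4p
python3 -m handwheel '[[0,0,0,0.05,0,0,0],[0,0,0,0.05,0,0,0],[0,0,0,0,0,0,0],[0,0,0,0,0,0,0],[0,0,0,0,0,0,0]]'|sed -n 2,4p
```

```text
tool_pos: [0.4223, -0.1831, 0.0211]
tcp_rot: [-180.0, -0.0, 89.6]
contact_force: [0.6, -0.4, -3.2]
tool_pos: [0.4225, -0.1832, 0.0194]
tcp_rot: [-180.0, -0.0, 89.6]
contact_force: [0.3, 0.5, -3.4]
tool_pos: [0.4226, -0.1833, 0.0186]
tcp_rot: [180.0, 0.0, 89.6]
contact_force: [-0.8, -0.3, -0.1]
```

```bash
python3 -m handwheel '[[0,0,0,0.05,0,0,0],[0,0,0,0,0,0,0],[0,0,0,0,0,0,0],[0,0,0,0,0,0,0],[0,0,0,0,0,0,0]]'|sed -n 2,4p
python3 -m handwheel '[[0.74,0,0,0,0,0,0],[0.78,0,0,0,0,0,0],[0.85,0,0,0,0,0,0],[0.95,0,0,0,0,0,0],[0.95,0,0,0,0,0,0]]' | sed -n 2,6p
python3 -m handwheel '[[0.95,0,0,-0.5,0,0,0],[0.95,0,0,-1.5,0,0,0],[0.95,0,0,-2.5,0,0,0],[0.95,0,0,-3,0,0,0],[0.95,0,0,-3,0,0,0]]'| sed -n 2p
python3 -m handwheel '[[0.95,0,0,-3,0,0,0],[0.95,0,0,-3,0,0,0],[0.95,0,0,-1,0,0,0],[0.95,0,0,0,0,0,0],[0.95,0,0,0,0,0,0]]'| sed -n 2p
python3 - <<'E'
from h import *
s=cams.camera("side")["color"][120:340,180:350,::-1];t=cams.camera("top")["color"][130:255,140:380,::-1]
cv2.imwrite("pics/p8.png",np.hstack([cv2.resize(s,(297,384)),cv2.resize(t,(500,384))]))
E
```

```text
tool_pos: [0.4226, -0.1833, 0.0185]
tcp_rot: [-180.0, 0.0, 89.6]
contact_force: [-3.0, 1.3, 5.1]
tool_pos: [0.4226, -0.1833, 0.0179]
tcp_rot: [180.0, 0.0, 89.6]
contact_force: [1.0, -0.4, 0.9]
opening: 0.0864
grasp_force: 0.0
tool_pos: [0.4219, -0.1828, 0.1239]
tool_pos: [0.4226, -0.1833, 0.1927]
```

View pics/p8.png

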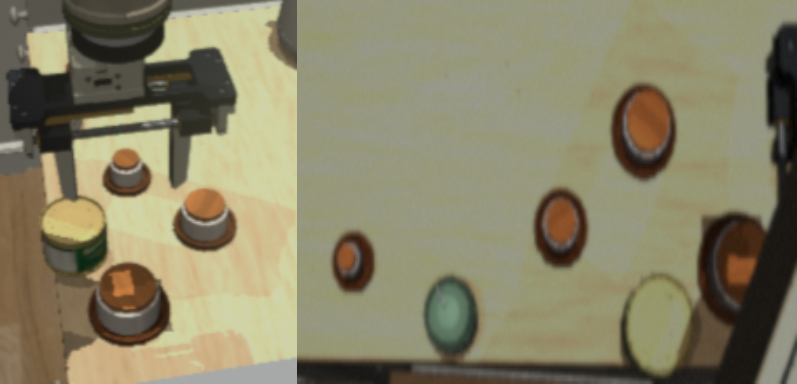

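All four pots are upright in their holders. In the top crop they are d (350,260), c (560,227), b (643,130) and a (737,265). The timer and tin haven't moved.

```bash
python3 -c "
from cell import robot
print(robot.hand_in())"
```

```text
the job is handed in; nothing more can be done
None
```

I moved all four pots from the top down, and each now stands upright in the holder of its size; the timer and tin are where they were, and the job is handed in at about 30 s.

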